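Lock the felt polishing wheel onto the bench spindle

ROBOT

A 6-joint arm with a two-finger parallel gripper is mounted at the origin on the work surface; the furniture and walls round the work are solid. World frame = base frame: x ahead of the robot, y to its left, z up, the work surface at z = 0. Lengths are in mm, angles in rad, forces in N, time in s.
With the tool pointing down it reaches from about 350 to 975 mm from the base axis. Payload 7.1 kg.
Tool frame: the origin (TCP) lies on the mounting face of the last link; the fingertips stand 182 mm ahead of it and the grasp point (between the pads) lies 163 mm ahead of it (ctrl.tcp_to_tips is the distance from the TCP to the fingertips, in mm); z points along the fingers, y is the direction in which the jaws open and shut (so a half turn about z gives the same grasp; the last joint's range is limited). The gripper opens to 88 mm and grips with 3 to 60 N. Pads are 20 mm wide; open, the fingers measure 115 mm over their backs; the gripper's body (75 mm by 178 mm) begins 61 mm behind the grasp point.
Start: joints at [-1.3, 0.423, 1.63, -0, 1.089, -0.019], TCP at [178.619, -598.917, 404.675] pointing down, gripper open.
Joint ranges: [-3, 3], [-0.9, 2.11], [0.09, 2.58], [-1.31, 4.45], [0.11, 2.69], [-2.54, 2.54]. Speed limits (rad/s): [2.39, 2.39, 3.01, 3.14, 3.14, 3.14].

INTERFACE

Orientations are given as a rotation vector (axis times angle).
In Python, from workcell import ctrl gives the robot as it stands. The module is installed in compiled form; this text tells all that it offers.
- The arm moves only by the tool send_rows, never from a script. Its argument "commands" is a list of rows, each an object with "translation": the shift along the world's x, y, z normalised to -1 to 1, where 1 is 0.1 m, a list of three; "twist": the turn, a rotation vector about the world's x, y, z normalised to -1 to 1, where 1 is 0.5 rad, a list of three. A call has exactly 10 rows; each row is the pose to reach, as a shift and turn from the pose commanded when the call began; what a row does not reach only later rows make up. A row lasts 1/10 s, in which the tool goes at most 50 mm and 8.59 degrees, less where a joint would pass 70% of its speed; a pose out of reach is approached as far as the arm can. A call with a number of a shift or a turn outside -1 to 1 is refused whole. A call with a gripper value outside its range is refused whole. "grip" is the closure, from -1 (fully open) to 1 (shut), set as the call begins (left out, the last holds). The fingers move at their own pace and stop on an object; the grip force is fixed at half the most. Time passes only in rows, so rows that repeat a pose let the fingers close, or fill a call up. It gives the time, the measured TCP pose, the force and the opening at its end, in the units of the state.
- ctrl.get_obs(): the state, without advancing time (a new reading comes with each control period).
- ctrl.get_image(name): name is "scene" or "side" or "wrist"; returns a dict with "img" (384x512x3 uint8, red, green, blue), "intrinsics" (3x3 intrinsics, pixels), "dist" ([k1, k2, p1, p2, k3] as OpenCV has them; the pictures are not rectified), "cam_to_world" (4x4, takes a point from camera to world coordinates). Camera axes: x right, y down, z forward; pixel columns grow to the right and rows downward; lengths in mm; the calibration is good to about 2 mm. A picture is of the moment at which its call begins. There is no depth.
- ctrl.close_job(): hands the job in, once; it reports no verdict.
The state is a dict: "t": time; "qpos": joint angles; "qvel": joint speeds; "joint_torque": joint torques, N m; "ee_pos": TCP position; "orientation": TCP orientation; "ft_force": force on the tool from outside, world axes, zero at the start; "moment": the same for the moment, N m; "width": finger opening in mm.
Only numpy, scipy, OpenCV 4.12 (cv2) and the standard library are available. Lean on these libraries where they do the work, as an engineer would, in place of code of your own. Each camera call takes 0.05 s, during which the arm holds its last target. There are 200 camera calls.

TASK

Take the felt wheel from its wooden rest and fit it on the polishing stand's quick-lock spindle: find the notches with its lugs, press it down against the spring, twist it clockwise to the stop and let it spring up until the lugs are locked. Feel your way and never load the stand with more than about 60 N; leave the wheel upright and locked, let go of it, and do not disturb the spanner, wedge or stone sample lying nearby.

Things in the scene. Friction and masses are not known exactly. Their poses are not given: they have to be found in the camera images.
- grip (a point): Centre of the black finger bar on top of the felt wheel: grasp here from above, 14 mm across. Bar 46 mm long, 14 thick, from 20 mm below to 18 mm above this point, on a low 48 mm disc on a felt wheel 60 mm across, 25 thick. x = along the bar, y = across, z up. Aluminium backing plate, 76 mm across, underside 52 mm below this point. The whole weighs about 0.19 kg.
- lugs (a point): On the wheel's axis, 74 mm below point grip, level with the undersides of its two lugs; same axes. Below the backing plate a round shank, 25 mm thick, carries two opposite lugs along +x and -x (parallel to the bar): 50 mm tip to tip, 9 mm wide, 7 mm thick. The shank's nose reaches 6 mm below this point, tapering to 17 mm.
- rest: Fixed plywood rest 96 x 96 x 34 mm with a 56 mm hole, in which the wheel hangs by its backing plate at the start (point grip then 86 mm above the table). Origin: centre of its underside.
- mount (a point): Spindle axis at the socket's flat top face, 74 mm above the table, z up. Steel socket 68 mm across, 29 mm bore, two opposite notches 13 mm wide for the lugs. They lie only roughly along this x axis: the braked spindle stopped up to 0.35 rad off it, either way, not measured; see or feel it. Lugs that miss rest on this face. The brake slips above 1.5 N m.
- locked (a point): Where point grip must be in the end (on the spindle axis, 60 mm above mount). Heights of grip above mount: 74 mm = lugs on the top face; 66 = lugs in notches, nose meets sprung seat (3 N, +0.5 N per mm); under 56 = lugs below the ridges, free to twist; 53 = seat bottoms hard; 60 = sprung up in the pockets, locked. Left unlocked in the notches it springs to 66.
- stand: Polishing stand fixed on the table: round grey foot 120 mm across, socket on top. Origin: centre of its underside, on the spindle axis. Pressed below the ridges, the wheel twists clockwise (from above) 0.87 rad from mid-notch, +-0.1 rad of play, to a hard stop under the pockets; 0.15 N m is enough to feel it. A stop bars the other way. Let go there, it springs up into the pockets.
- spanner: Bystander: dark two-pin spanner, 42 x 165 x 11 mm, lying flat between stand and rest. Origin: centre of its underside.
- wedge_1: Bystander: small wooden wedge, 30 x 75 x 22 mm. Origin: centre of its underside.
- sample_tile_2: Bystander: grey speckled stone sample, 56 x 56 x 10 mm. Origin: centre of its underside.
There are look-alikes about, which are no part of the job. There is more than one size of the stand; the job needs the larger.

How it is judged (in metres and radians):
On the way:
1. the wheel's lugs are through the notches and pressed below the ridges against the spring (z of grip in the frame of mount below 0.0565 m and horizontal distance between grip and mount below 0.008 m), for 0.1 s.
At the end, for the whole second after the job is handed in: The wheel is locked in the socket: its grip point 58.2 to 62 mm above the socket's top face (lugs sprung up into their pockets; it stands 66 mm or higher unlocked), within 8 mm of the spindle axis, upright within 0.1 rad, at rest, held by the spring, and released (z of grip in the frame of mount between 0.0582 and 0.062 m and horizontal distance between grip and mount below 0.008 m and angle between grip's own z axis and vertical below 0.1 rad and linear speed of hub below 0.02 m/s and contact force between hub and stand above 1 N); the robot touches nothing.
It fails at once if the stand was loaded with more than 60 N (contact force between stand and anything else above 60 N).
It fails at once if the spanner was disturbed (moved over 30 mm) (distance of spanner from where it was at the start of the episode above 0.03 m).
It fails at once if the wedge was disturbed (moved over 30 mm) (distance of wedge_1 from where it was at the start of the episode above 0.03 m).
It fails at once if the stone sample was disturbed (moved over 30 mm) (distance of sample_tile_2 from where it was at the start of the episode above 0.03 m).
It also fails if it takes over 72 s, if anything falls off the work surface, if the arm or the gripper's body presses on something with over 40 N, if the wrist force passes 120 N, or if a joint passes its speed limit or range.

## Working session

There is one attempt and no reset: what is moved stays moved. The work goes in short steps, Python scripts to look and compute and a tool call to move; the robot and the scene stay as the last step left them, time stands still between calls to the robot, and variables do not carry over. Pictures are saved under pics/ and viewed, about 8 in all and at most 12, crops included, and the job is handed in when it is done.

Besides the shell and the picture viewer there is one more tool, called after ">>>" in YAML: its name, and indented under it one key for each argument. send_rows: Moves the arm, as the interface text tells. Its arguments: {"type":"object","properties":{"commands":{"type":"array","items":{"type":"object","properties":{"translation":{"type":"array","items":{"type":"number"}},"twist":{"type":"array","items":{"type":"number"}}}}},"grip":{"type":"number"}},"required":["commands"]}

```bash
mkdir -p pics
cat > h.py <<'E'
import numpy as np, cv2
from workcell import ctrl
def pix2plane(d,uv,z):
    K=np.array(d["intrinsics"],float);D=np.array(d["dist"],float);T=np.array(d["cam_to_world"],float)
    p=cv2.undistortPoints(np.array(uv,float).reshape(-1,1,2),K,D).reshape(-1,2)
    r=np.c_[p,np.ones(len(p))]@T[:3,:3].T;o=T[:3,3]
    return o+r*((z-o[2])/r[:,2])[:,None]
def proj(d,P):
    K=np.array(d["intrinsics"],float);D=np.array(d["dist"],float);T=np.linalg.inv(np.array(d["cam_to_world"],float))
    return cv2.projectPoints(np.array(P,float).reshape(-1,1,3),cv2.Rodrigues(T[:3,:3])[0],T[:3,3],K,D)[0].reshape(-1,2)
def snap(name,f):
    d=ctrl.get_image(name);cv2.imwrite(f"pics/{f}.png",cv2.cvtColor(d["img"],cv2.COLOR_RGB2BGR));np.save(f"pics/{f}.npy",d,allow_pickle=True);return d
def load(f): return np.load(f"pics/{f}.npy",allow_pickle=True).item()
E
python3 - <<'E'
from h import *
for n in("scene","side","wrist"):
    d=snap(n,n+"0");print(n,np.round(d["cam_to_world"],2).tolist(),np.array(d["intrinsics"]).tolist())
a=[cv2.imread(f"pics/{n}0.png") for n in("scene","side")]
cv2.imwrite("pics/both.png",cv2.resize(np.vstack(a),None,fx=.78,fy=.78))
print(ctrl.get_obs())
E
```

```text
scene [[-0.72, -0.28, 0.64, -481.34], [-0.69, 0.29, -0.66, 1063.9], [0.0, -0.92, -0.4, 730.08], [0.0, 0.0, 0.0, 1.0]] [[455.303495785384, 0.0, 262.4563965412794], [0.0, 455.303495785384, 193.3004229905603], [0.0, 0.0, 1.0]]
side [[0.99, -0.07, 0.12, 394.58], [-0.14, -0.43, 0.89, -1133.43], [-0.01, -0.9, -0.44, 661.87], [0.0, 0.0, 0.0, 1.0]] [[427.5771593107711, 0.0, 253.33584787769055], [0.0, 427.5771593107711, 187.22354919187495], [0.0, 0.0, 1.0]]
wrist [[0.29, -0.93, -0.25, 246.38], [-0.96, -0.28, -0.07, -579.21], [-0.0, 0.26, -0.97, 383.81], [0.0, 0.0, 0.0, 1.0]] [[285.5165851861215, 0.0, 256.91198636588575], [0.0, 285.5165851861215, 193.3269111811546], [0.0, 0.0, 1.0]]
{'t': 0.15, 'qpos': array([-1.29998317e+00,  4.23678154e-01,  1.63048994e+00, -3.15226702e-05,
        1.08861086e+00, -1.90046440e-02]), 'qvel': array([ 0.00116985, -0.00132427, -0.00084557, -0.00067712,  0.00010679,
        0.00014647]), 'joint_torque': array([ 1.13807971e-04, -5.44990075e+01, -2.73920560e+01,  6.43384201e-02,
        2.04505271e-02, -8.94960795e-05]), 'ee_pos': array([ 178.57281949, -598.72544523,  404.08174974]), 'orientation': array([-3.10750138e+00, -4.53506448e-01,  2.77402188e-04]), 'ft_force': array([-0.02323553,  1.09900106,  0.60230801]), 'moment': array([0.03954192, 0.01655184, 0.01455685]), 'width': 88.20502952980321}
```

View pics/scene0.png

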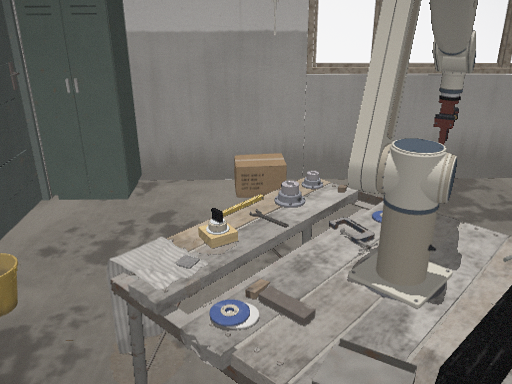

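View pics/side0.png

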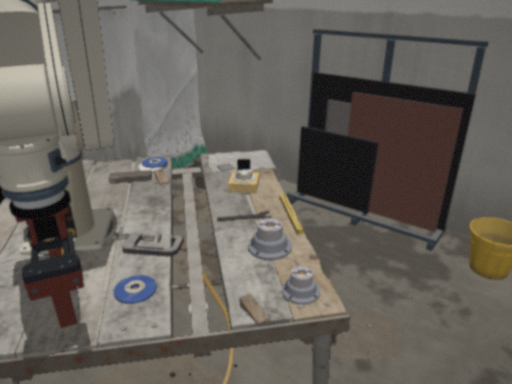

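Scene view: the wheel with its black bar is at (217,215) on the rest. The stands are at (290,193) and (313,180), which are side (270,240) and (301,285). The blue discs are look-alikes. Next I'll measure the foot sizes and positions, with one close crop.

Run:
```python
from h import *
s=load("side0");c=load("scene0")
# foot extents left/right on z~6, approx
for n,d,pts in(("side A",s,[(248,248),(293,248)]),("side B",s,[(282,292),(321,292)]),("scene A",c,[(275,201),(306,201)]),("scene B",c,[(303,184),(324,184)])):
    P=pix2plane(d,pts,8);print(n,P.round(0).tolist(),np.linalg.norm(P[0]-P[1]))
print("bar top",pix2plane(s,[(244,164)],95).round(),pix2plane(c,[(217,214)],90).round())
print("sockettop A",pix2plane(s,[(269,224)],74).round(),pix2plane(c,[(290,183)],74).round(),"B",pix2plane(s,[(302,271)],74).round(),pix2plane(c,[(313,172)],74).round())
A=cv2.imread("pics/scene0.png")[165:255,190:330];B=cv2.imread("pics/side0.png")[150:310,205:335]
cv2.imwrite("pics/c1.png",np.vstack([cv2.resize(A,(440,283),interpolation=2),cv2.resize(B[:95],(440,300),interpolation=2)]))
B2=cv2.resize(B,None,fx=3.5,fy=3.5,interpolation=2);A2=cv2.resize(A,None,fx=2.4,fy=2.4,interpolation=2)
o=np.zeros((560,455+336,3),np.uint8);o[:,:455]=B2;o[:216,455:]=A2;cv2.imwrite("pics/c1.png",o)
```

```text
side A [[507.0, -175.0, 8.0], [627.0, -193.0, 8.0]] 121.38699744212323
side B [[562.0, -366.0, 8.0], [651.0, -379.0, 8.0]] 90.40391424254156
scene A [[590.0, -114.0, 8.0], [504.0, -197.0, 8.0]] 118.99640268907022
scene B [[622.0, -322.0, 8.0], [559.0, -383.0, 8.0]] 87.95478270407536
bar top [[541. 200.  95.]] [[533. 223.  90.]]
sockettop A [[ 565. -168.   74.]] [[ 563. -169.   74.]] B [[ 603. -380.   74.]] [[ 574. -324.   74.]]
```

View pics/c1.png

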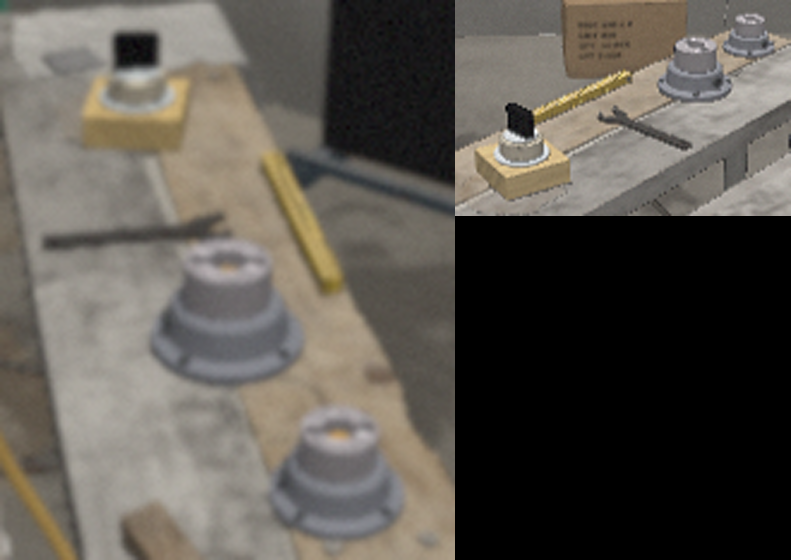

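The larger stand is A, with a 120 mm foot at about (564,-169); B measures 90 mm. The wheel is at about (540,205). I'll move over A on the way and turn the tool toward yaw ≈ π, so the last joint has room for the clockwise twist.

>>> send_rows:
  commands:
    - {"translation": [0.08,0.09,0],"twist": [0,0,0.1]}
    - {"translation": [0.16,0.18,0],"twist": [0,0,0.2]}
    - {"translation": [0.24,0.27,0],"twist": [0,0,0.3]}
    - {"translation": [0.32,0.36,0],"twist": [0,0,0.4]}
    - {"translation": [0.4,0.45,0],"twist": [0,0,0.5]}
    - {"translation": [0.48,0.54,0],"twist": [0,0,0.6]}
    - {"translation": [0.56,0.63,0],"twist": [0,0,0.7]}
    - {"translation": [0.64,0.72,0],"twist": [0,0,0.8]}
    - {"translation": [0.72,0.81,0],"twist": [0,0,0.9]}
    - {"translation": [0.8,0.9,0],"twist": [0,0,1.0]}
  grip: -1

```text
t: 1.15
ee_pos: [258.9, -508.4, 404.4]
orientation: [-2.898, -1.211, 0.0]
ft_force: [0.2, -0.2, -1.1]
width: 87.6
```

>>> send_rows:
  commands:
    - {"translation": [0.08,0.09,0],"twist": [0,0,0.1]}
    - {"translation": [0.16,0.18,0],"twist": [0,0,0.2]}
    - {"translation": [0.24,0.27,0],"twist": [0,0,0.3]}
    - {"translation": [0.32,0.36,0],"twist": [0,0,0.4]}
    - {"translation": [0.4,0.45,0],"twist": [0,0,0.5]}
    - {"translation": [0.48,0.54,0],"twist": [0,0,0.6]}
    - {"translation": [0.56,0.63,0],"twist": [0,0,0.7]}
    - {"translation": [0.64,0.72,0],"twist": [0,0,0.8]}
    - {"translation": [0.72,0.81,0],"twist": [0,0,0.9]}
    - {"translation": [0.8,0.9,0],"twist": [0,0,1.0]}

```text
t: 2.15
ee_pos: [339.3, -418.1, 404.7]
orientation: [2.507, 1.894, -0.0]
ft_force: [-0.4, 1.2, -0.6]
width: 88.1
```

>>> send_rows:
  commands:
    - {"translation": [0.08,0.09,0],"twist": [0,0,0.1]}
    - {"translation": [0.16,0.18,0],"twist": [0,0,0.2]}
    - {"translation": [0.24,0.27,0],"twist": [0,0,0.3]}
    - {"translation": [0.32,0.36,0],"twist": [0,0,0.4]}
    - {"translation": [0.4,0.45,0],"twist": [0,0,0.5]}
    - {"translation": [0.48,0.54,0],"twist": [0,0,0.6]}
    - {"translation": [0.56,0.63,0],"twist": [0,0,0.7]}
    - {"translation": [0.64,0.72,0],"twist": [0,0,0.8]}
    - {"translation": [0.72,0.81,0],"twist": [0,0,0.9]}
    - {"translation": [0.8,0.9,0],"twist": [0,0,1.0]}

```text
t: 3.15
ee_pos: [419.3, -328.2, 404.7]
orientation: [1.96, 2.455, -0.0]
ft_force: [-0.1, -1.0, -0.3]
width: 88.1
```

>>> send_rows:
  commands:
    - {"translation": [0.08,0.09,0],"twist": [0,0,0.1]}
    - {"translation": [0.16,0.18,0],"twist": [0,0,0.2]}
    - {"translation": [0.24,0.27,0],"twist": [0,0,0.3]}
    - {"translation": [0.32,0.36,0],"twist": [0,0,0.4]}
    - {"translation": [0.4,0.45,0],"twist": [0,0,0.5]}
    - {"translation": [0.48,0.54,0],"twist": [0,0,0.6]}
    - {"translation": [0.56,0.63,0],"twist": [0,0,0.7]}
    - {"translation": [0.64,0.72,0],"twist": [0,0,0.8]}
    - {"translation": [0.72,0.81,0],"twist": [0,0,0.9]}
    - {"translation": [0.8,0.9,0],"twist": [0,0,1.0]}

```text
t: 4.15
ee_pos: [499.3, -238.2, 404.7]
orientation: [1.292, 2.864, -0.0]
ft_force: [0.5, 0.3, 0.5]
width: 87.9
```

>>> send_rows:
  commands:
    - {"translation": [0.08,0.09,-0.05],"twist": [0,0,0.1]}
    - {"translation": [0.16,0.18,-0.1],"twist": [0,0,0.2]}
    - {"translation": [0.24,0.27,-0.15],"twist": [0,0,0.3]}
    - {"translation": [0.32,0.36,-0.2],"twist": [0,0,0.4]}
    - {"translation": [0.4,0.45,-0.25],"twist": [0,0,0.5]}
    - {"translation": [0.48,0.54,-0.3],"twist": [0,0,0.6]}
    - {"translation": [0.56,0.63,-0.35],"twist": [0,0,0.7]}
    - {"translation": [0.64,0.72,-0.4],"twist": [0,0,0.8]}
    - {"translation": [0.68,0.75,-0.45],"twist": [0,0,0.9]}
    - {"translation": [0.68,0.75,-0.45],"twist": [0,0,1.0]}

```text
t: 5.15
ee_pos: [567.2, -162.9, 358.4]
orientation: [-0.542, -3.093, -0.0]
ft_force: [0.2, 0.6, -0.2]
width: 87.7
```

Run:
```python
from h import *
d=snap("wrist","w1");o=ctrl.get_obs();print(o["t"],o["ee_pos"],o["orientation"],o["qpos"],o["ft_force"])
print(proj(d,[[564,-169,74]]))
```

```text
5.2 [ 567.05840389 -163.10244812  358.73045255] [-5.38441118e-01 -3.09393198e+00 -1.94545382e-04] [-3.00232811e-01  4.28627698e-01  1.74336796e+00 -3.00083530e-05
  9.70760677e-01 -1.52640091e+00] [-0.06333302 -0.56265301 -0.56709739]
[[250.16934591 192.21289385]]
```

View pics/w1.png

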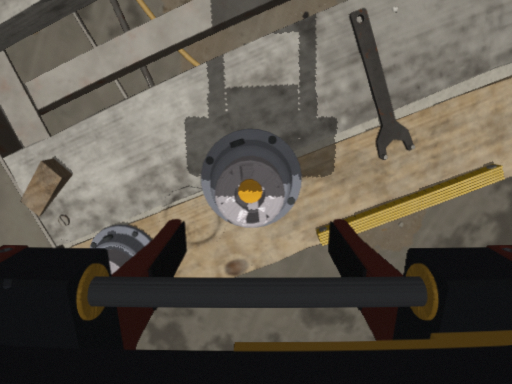

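The wrist view shows the large stand at (250,190), with the orange seat in its bore. I'll rectify the socket top onto the z=74 plane to read the notches.

```bash
cat >> h.py <<'E'
def rect(d,c,z,half,s):
    n=int(2*half*s);g=np.arange(n)
    X,Y=np.meshgrid(c[0]-half+g/s,c[1]+half-g/s)   # x right, y up in image
    m=proj(d,np.c_[X.ravel(),Y.ravel(),np.full(n*n,z)]).reshape(n,n,2).astype(np.float32)
    return cv2.remap(cv2.cvtColor(d["img"],cv2.COLOR_RGB2BGR),m[...,0],m[...,1],cv2.INTER_CUBIC)
E
python3 - <<'E'
from h import *
d=load("w1")
im=rect(d,(564,-169),74,50,6)
for k in range(0,600,60): cv2.line(im,(k,0),(k,8),(0,0,255),1);cv2.line(im,(0,k),(8,k),(0,0,255),1)
cv2.imwrite("pics/r1.png",im)
E
```

```text
(no output)
```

View pics/r1.png

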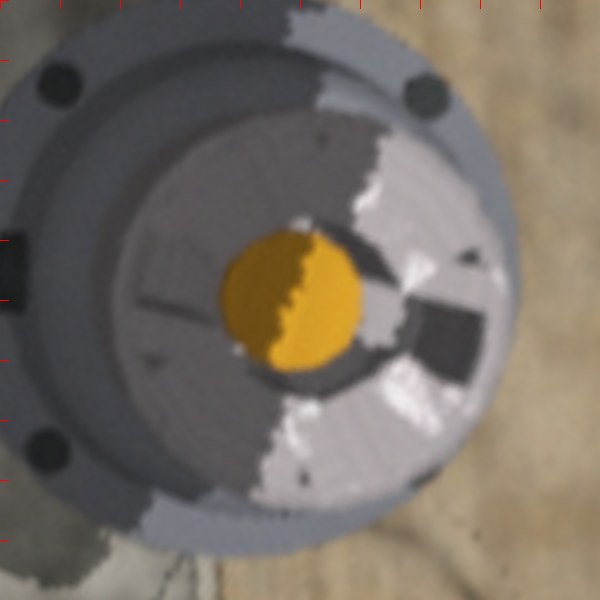

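Socket centre ≈ (566,-170), diameter 66 mm against the 68 given. The notch rim is 12.5 mm wide and points along about -0.24 rad. Now to the wheel.

>>> send_rows:
  commands:
    - {"translation": [-0.01,0.09,0],"twist": [0,0,0.02]}
    - {"translation": [-0.02,0.18,0],"twist": [0,0,0.04]}
    - {"translation": [-0.03,0.27,0],"twist": [0,0,0.06]}
    - {"translation": [-0.04,0.36,0],"twist": [0,0,0.08]}
    - {"translation": [-0.05,0.45,0],"twist": [0,0,0.1]}
    - {"translation": [-0.06,0.54,0],"twist": [0,0,0.12]}
    - {"translation": [-0.07,0.63,0],"twist": [0,0,0.14]}
    - {"translation": [-0.08,0.72,0],"twist": [0,0,0.16]}
    - {"translation": [-0.09,0.81,0],"twist": [0,0,0.18]}
    - {"translation": [-0.1,0.92,0],"twist": [0,0,0.2]}

```text
t: 6.2
ee_pos: [556.5, -71.2, 359.7]
orientation: [0.394, 3.117, -0.0]
ft_force: [0.3, 0.7, -0.9]
width: 87.7
```

>>> send_rows:
  commands:
    - {"translation": [-0.01,0.09,0],"twist": [0,0,0.02]}
    - {"translation": [-0.02,0.18,0],"twist": [0,0,0.04]}
    - {"translation": [-0.03,0.27,0],"twist": [0,0,0.06]}
    - {"translation": [-0.04,0.36,0],"twist": [0,0,0.08]}
    - {"translation": [-0.05,0.45,0],"twist": [0,0,0.1]}
    - {"translation": [-0.06,0.54,0],"twist": [0,0,0.12]}
    - {"translation": [-0.07,0.63,0],"twist": [0,0,0.14]}
    - {"translation": [-0.08,0.72,0],"twist": [0,0,0.16]}
    - {"translation": [-0.09,0.81,0],"twist": [0,0,0.18]}
    - {"translation": [-0.1,0.92,0],"twist": [0,0,0.2]}

```text
t: 7.2
ee_pos: [546.5, 20.8, 359.7]
orientation: [-0.237, -3.133, 0.0]
ft_force: [0.4, 0.5, -1.8]
width: 87.7
```

>>> send_rows:
  commands:
    - {"translation": [-0.01,0.09,0],"twist": [0,0,0.02]}
    - {"translation": [-0.02,0.18,0],"twist": [0,0,0.04]}
    - {"translation": [-0.03,0.27,0],"twist": [0,0,0.06]}
    - {"translation": [-0.04,0.36,0],"twist": [0,0,0.08]}
    - {"translation": [-0.05,0.45,0],"twist": [0,0,0.1]}
    - {"translation": [-0.06,0.54,0],"twist": [0,0,0.12]}
    - {"translation": [-0.07,0.63,0],"twist": [0,0,0.14]}
    - {"translation": [-0.08,0.72,0],"twist": [0,0,0.16]}
    - {"translation": [-0.09,0.81,0],"twist": [0,0,0.18]}
    - {"translation": [-0.1,0.92,0],"twist": [0,0,0.2]}

```text
t: 8.2
ee_pos: [536.5, 112.8, 359.7]
orientation: [-0.08, -3.141, 0.0]
ft_force: [0.1, 0.1, -0.4]
width: 87.8
```

>>> send_rows:
  commands:
    - {"translation": [0,0.09,0],"twist": [0,0,0]}
    - {"translation": [0,0.18,0],"twist": [0,0,0]}
    - {"translation": [0,0.27,0],"twist": [0,0,0]}
    - {"translation": [0,0.36,0],"twist": [0,0,0]}
    - {"translation": [0,0.45,0],"twist": [0,0,0]}
    - {"translation": [0,0.54,0],"twist": [0,0,0]}
    - {"translation": [0,0.63,0],"twist": [0,0,0]}
    - {"translation": [0,0.72,0],"twist": [0,0,0]}
    - {"translation": [0,0.81,0],"twist": [0,0,0]}
    - {"translation": [0,0.81,0],"twist": [0,0,0]}

```text
t: 9.2
ee_pos: [536.6, 194.2, 359.7]
orientation: [0.08, 3.14, 0.0]
ft_force: [-0.6, -0.3, 0.2]
width: 87.6
```

Run:
```python
from h import *
d=snap("wrist","w2");o=ctrl.get_obs();print(o["t"],o["ee_pos"],o["orientation"],o["qpos"],o["ft_force"])
print(proj(d,[[540,205,104]]))
a=rect(d,(540,205),104,60,5);b=rect(d,(540,205),34,70,2.6)
# bar: dark pixels
g=a.max(2);m=(g<50).astype(np.uint8);c=max(cv2.findContours(m,0,2)[0],key=cv2.contourArea);print(cv2.minAreaRect(c))
cv2.imwrite("pics/r2.png",a)
```

```text
9.25 [536.60472302 193.633089   359.65211294] [ 7.99549273e-02  3.14050834e+00 -5.09945085e-05] [ 3.25457183e-01  4.00534699e-01  1.78688209e+00 -6.54686909e-05
  9.54124407e-01 -1.19439382e+00] [ 0.26279414 -0.82998301 -0.28292172]
[[270.16257873 204.53884702]]
((284.79541015625, 241.18310546875), (252.22218322753906, 77.04785919189453), 3.1798300743103027)
```

View pics/r2.png

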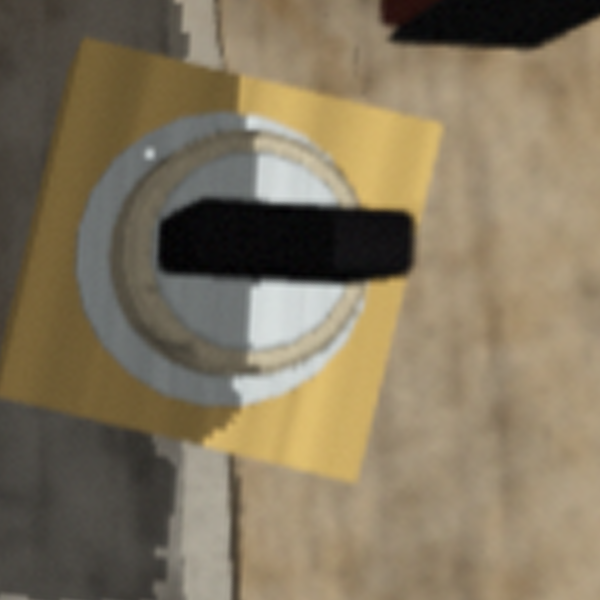

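Bar centre ≈ (539.6,216.2), 14 mm wide, yaw -0.055; the tool yaw of -0.051 mod π already matches. I'll descend and grasp at TCP z = 252.

>>> send_rows:
  commands:
    - {"translation": [0.01,0.08,-0.05],"twist": [0,0,0]}
    - {"translation": [0.02,0.16,-0.1],"twist": [0,0,0]}
    - {"translation": [0.03,0.225,-0.15],"twist": [0,0,0]}
    - {"translation": [0.03,0.225,-0.2],"twist": [0,0,0]}
    - {"translation": [0.03,0.225,-0.28],"twist": [0,0,0]}
    - {"translation": [0.03,0.225,-0.36],"twist": [0,0,0]}
    - {"translation": [0.03,0.225,-0.44],"twist": [0,0,0]}
    - {"translation": [0.03,0.225,-0.52],"twist": [0,0,0]}
    - {"translation": [0.03,0.225,-0.6],"twist": [0,0,0]}
    - {"translation": [0.03,0.225,-0.66],"twist": [0,0,0]}

```text
t: 10.25
ee_pos: [539.5, 215.5, 292.8]
orientation: [-0.082, -3.14, 0.0]
ft_force: [-0.8, -1.1, 0.9]
width: 88.2
```

>>> send_rows:
  commands:
    - {"translation": [0,0,-0.05],"twist": [0,0,0]}
    - {"translation": [0,0,-0.1],"twist": [0,0,0]}
    - {"translation": [0,0,-0.15],"twist": [0,0,0]}
    - {"translation": [0,0,-0.2],"twist": [0,0,0]}
    - {"translation": [0,0,-0.25],"twist": [0,0,0]}
    - {"translation": [0,0,-0.3],"twist": [0,0,0]}
    - {"translation": [0,0,-0.35],"twist": [0,0,0]}
    - {"translation": [0,0,-0.4],"twist": [0,0,0]}
    - {"translation": [0,0,-0.41],"twist": [0,0,0]}
    - {"translation": [0,0,-0.41],"twist": [0,0,0]}

```text
t: 11.25
ee_pos: [539.6, 215.6, 252.4]
orientation: [-0.081, -3.14, 0.0]
ft_force: [-0.5, 0.9, 0.4]
width: 87.6
```

>>> send_rows:
  commands:
    - {"translation": [0,0,0],"twist": [0,0,0]}
    - {"translation": [0,0,0],"twist": [0,0,0]}
    - {"translation": [0,0,0],"twist": [0,0,0]}
    - {"translation": [0,0,0],"twist": [0,0,0]}
    - {"translation": [0,0,0],"twist": [0,0,0]}
    - {"translation": [0,0,0],"twist": [0,0,0]}
    - {"translation": [0,0,0],"twist": [0,0,0]}
    - {"translation": [0,0,0],"twist": [0,0,0]}
    - {"translation": [0,0,0],"twist": [0,0,0]}
    - {"translation": [0,0,0],"twist": [0,0,0]}
  grip: 1

```text
t: 12.25
ee_pos: [539.7, 215.7, 252.7]
orientation: [0.081, 3.14, 0.0]
ft_force: [-0.9, 1.4, 0.7]
width: 13.8
```

>>> send_rows:
  commands:
    - {"translation": [0,0,0.05],"twist": [0,0,0]}
    - {"translation": [0,0,0.12],"twist": [0,0,0]}
    - {"translation": [0,0,0.23],"twist": [0,0,0]}
    - {"translation": [0,0,0.34],"twist": [0,0,0]}
    - {"translation": [0,0,0.45],"twist": [0,0,0]}
    - {"translation": [0,0,0.56],"twist": [0,0,0]}
    - {"translation": [0,0,0.67],"twist": [0,0,0]}
    - {"translation": [0,0,0.78],"twist": [0,0,0]}
    - {"translation": [0,0,0.9],"twist": [0,0,0]}
    - {"translation": [0,0,1.0],"twist": [0,0,0]}

```text
t: 13.25
ee_pos: [539.7, 215.6, 353.9]
orientation: [0.081, 3.14, 0.0]
ft_force: [-0.2, 0.5, -1.3]
width: 13.7
```

>>> send_rows:
  commands:
    - {"translation": [0.01,-0.05,0],"twist": [0,0,-0.01]}
    - {"translation": [0.02,-0.12,0],"twist": [0,0,-0.02]}
    - {"translation": [0.03,-0.22,0],"twist": [0,0,-0.03]}
    - {"translation": [0.04,-0.33,0],"twist": [0,0,-0.04]}
    - {"translation": [0.05,-0.44,0],"twist": [0,0,-0.05]}
    - {"translation": [0.05,-0.55,0],"twist": [0,0,-0.06]}
    - {"translation": [0.06,-0.66,0],"twist": [0,0,-0.07]}
    - {"translation": [0.06,-0.77,0],"twist": [0,0,-0.08]}
    - {"translation": [0.07,-0.88,0],"twist": [0,0,-0.09]}
    - {"translation": [0.07,-0.98,0],"twist": [0,0,-0.1]}

```text
t: 14.25
ee_pos: [546.7, 116.6, 352.7]
orientation: [0.161, 3.137, -0.0]
ft_force: [0.4, 0.2, -2.4]
width: 13.8
```

>>> send_rows:
  commands:
    - {"translation": [0.01,-0.1,0],"twist": [0,0,-0.01]}
    - {"translation": [0.02,-0.2,0],"twist": [0,0,-0.02]}
    - {"translation": [0.03,-0.3,0],"twist": [0,0,-0.03]}
    - {"translation": [0.04,-0.4,0],"twist": [0,0,-0.04]}
    - {"translation": [0.05,-0.5,0],"twist": [0,0,-0.05]}
    - {"translation": [0.05,-0.6,0],"twist": [0,0,-0.06]}
    - {"translation": [0.06,-0.7,0],"twist": [0,0,-0.07]}
    - {"translation": [0.06,-0.8,0],"twist": [0,0,-0.08]}
    - {"translation": [0.07,-0.9,0],"twist": [0,0,-0.09]}
    - {"translation": [0.07,-0.98,0],"twist": [0,0,-0.1]}

```text
t: 15.25
ee_pos: [553.7, 18.7, 352.7]
orientation: [0.239, 3.132, -0.0]
ft_force: [0.6, 0.9, -1.4]
width: 14.0
```

>>> send_rows:
  commands:
    - {"translation": [0.01,-0.1,0],"twist": [0,0,-0.01]}
    - {"translation": [0.02,-0.2,0],"twist": [0,0,-0.02]}
    - {"translation": [0.03,-0.3,0],"twist": [0,0,-0.03]}
    - {"translation": [0.04,-0.4,0],"twist": [0,0,-0.04]}
    - {"translation": [0.05,-0.5,0],"twist": [0,0,-0.05]}
    - {"translation": [0.05,-0.6,0],"twist": [0,0,-0.06]}
    - {"translation": [0.06,-0.7,0],"twist": [0,0,-0.07]}
    - {"translation": [0.06,-0.8,0],"twist": [0,0,-0.08]}
    - {"translation": [0.07,-0.9,0],"twist": [0,0,-0.09]}
    - {"translation": [0.07,-0.98,0],"twist": [0,0,-0.1]}

```text
t: 16.25
ee_pos: [560.7, -79.3, 352.7]
orientation: [0.317, 3.125, -0.0]
ft_force: [0.2, 0.3, -2.2]
width: 13.8
```

>>> send_rows:
  commands:
    - {"translation": [0.01,-0.1,0],"twist": [0,0,-0.01]}
    - {"translation": [0.02,-0.2,0],"twist": [0,0,-0.02]}
    - {"translation": [0.03,-0.3,0],"twist": [0,0,-0.03]}
    - {"translation": [0.04,-0.4,0],"twist": [0,0,-0.04]}
    - {"translation": [0.05,-0.5,0],"twist": [0,0,-0.05]}
    - {"translation": [0.05,-0.6,0],"twist": [0,0,-0.06]}
    - {"translation": [0.05,-0.7,0],"twist": [0,0,-0.07]}
    - {"translation": [0.05,-0.8,0],"twist": [0,0,-0.07]}
    - {"translation": [0.05,-0.88,0],"twist": [0,0,-0.07]}
    - {"translation": [0.05,-0.92,0],"twist": [0,0,-0.07]}

```text
t: 17.25
ee_pos: [565.6, -171.3, 352.7]
orientation: [0.372, 3.119, -0.0]
ft_force: [-0.7, 0.8, -1.5]
width: 13.8
```

Run:
```python
from h import *
d=snap("wrist","w3");e=snap("side","s3");o=ctrl.get_obs();print(o["t"],o["ee_pos"],o["orientation"],o["qpos"],o["ft_force"],o["moment"],o["width"])
p=proj(e,[[566,-170,74]])[0].astype(int);print(p)
B=cv2.resize(e["img"][p[1]-60:p[1]+40,p[0]-50:p[0]+50,::-1],(400,400),interpolation=2)
W=np.vstack([d["img"][:,:,::-1][100:384,60:460]]);W=cv2.resize(W,(400,284));W=np.vstack([W,np.zeros((116,400,3),np.uint8)])
cv2.imwrite("pics/v3.png",np.hstack([B,W]))
```

```text
17.35 [ 565.59317235 -170.96267362  352.6630132 ] [ 3.72089636e-01  3.11944559e+00 -1.55677802e-05] [-3.13679971e-01  4.37425513e-01  1.74583314e+00 -3.85966578e-06
  9.58298836e-01 -1.64703454e+00] [-0.08115571  0.07491872 -2.08829128] [ 0.04824335 -0.16474981 -0.01112264] 13.669605813014527
[269 224]
```

View pics/v3.png

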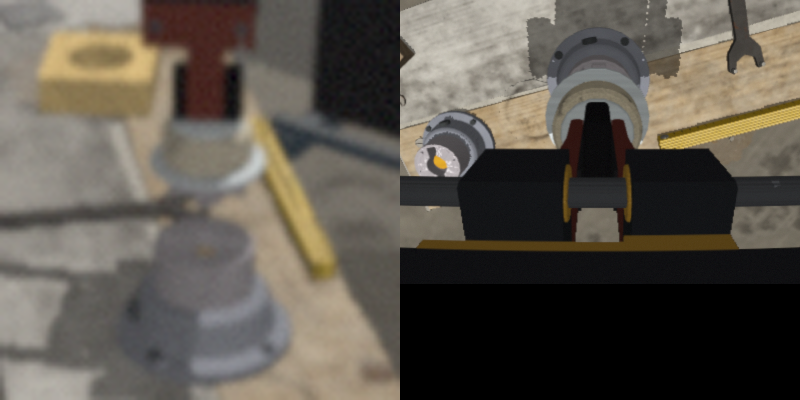

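The wheel is held straight above the socket, with side-view centres at about (207,160) for the wheel and (205,250) for the socket. Lug contact on the top face would come at TCP z ≈ 314.7. I'll descend to just above that.

>>> send_rows:
  commands:
    - {"translation": [0,0.005,-0.06],"twist": [0,0,0]}
    - {"translation": [0,0.005,-0.12],"twist": [0,0,0]}
    - {"translation": [0,0.005,-0.18],"twist": [0,0,0]}
    - {"translation": [0,0.005,-0.24],"twist": [0,0,0]}
    - {"translation": [0,0.005,-0.29],"twist": [0,0,0]}
    - {"translation": [0,0.005,-0.31],"twist": [0,0,0]}
    - {"translation": [0,0.005,-0.33],"twist": [0,0,0]}
    - {"translation": [0,0.005,-0.34],"twist": [0,0,0]}
    - {"translation": [0,0.005,-0.35],"twist": [0,0,0]}
    - {"translation": [0,0.005,-0.35],"twist": [0,0,0]}

```text
t: 18.35
ee_pos: [565.6, -169.9, 317.7]
orientation: [0.371, 3.119, -0.0]
ft_force: [0.5, 0.3, -2.1]
width: 13.8
```

>>> send_rows:
  commands:
    - {"translation": [0,0,-0.005],"twist": [0,0,0]}
    - {"translation": [0,0,-0.01],"twist": [0,0,0]}
    - {"translation": [0,0,-0.015],"twist": [0,0,0]}
    - {"translation": [0,0,-0.02],"twist": [0,0,0]}
    - {"translation": [0,0,-0.025],"twist": [0,0,0]}
    - {"translation": [0,0,-0.03],"twist": [0,0,0]}
    - {"translation": [0,0,-0.035],"twist": [0,0,0]}
    - {"translation": [0,0,-0.04],"twist": [0,0,0]}
    - {"translation": [0,0,-0.04],"twist": [0,0,0]}
    - {"translation": [0,0,-0.04],"twist": [0,0,0]}

```text
t: 19.35
ee_pos: [565.7, -170.0, 314.0]
orientation: [0.371, 3.119, -0.0]
ft_force: [-0.1, 0.3, 2.7]
width: 13.8
```

>>> send_rows:
  commands:
    - {"translation": [0,0,-0.004],"twist": [0,0,0]}
    - {"translation": [0,0,-0.008],"twist": [0,0,0]}
    - {"translation": [0,0,-0.012],"twist": [0,0,0]}
    - {"translation": [0,0,-0.015],"twist": [0,0,0]}
    - {"translation": [0,0,-0.015],"twist": [0,0,0]}
    - {"translation": [0,0,-0.015],"twist": [0,0,0]}
    - {"translation": [0,0,-0.015],"twist": [0,0,0]}
    - {"translation": [0,0,-0.015],"twist": [0,0,0]}
    - {"translation": [0,0,-0.015],"twist": [0,0,0]}
    - {"translation": [0,0,-0.015],"twist": [0,0,0]}

```text
t: 20.35
ee_pos: [565.8, -170.0, 312.4]
orientation: [0.371, 3.119, -0.0]
ft_force: [0.2, -0.8, 4.6]
width: 14.1
```

Run:
```python
from h import *
o=ctrl.get_obs();print(o["t"],o["ee_pos"],o["orientation"],o["ft_force"],o["moment"])
```

```text
20.35 [ 565.842324   -170.02386819  312.38933234] [ 3.70655947e-01  3.11883022e+00 -4.73165401e-04] [ 0.15203416 -0.84994115  4.62632909] [-0.13374357 -0.12746602  0.28188494]
```

Contact is about 6.7 N with +0.28 N m about z, so the socket edge pushes the wheel counter-clockwise. I'll yield that way gently.

>>> send_rows:
  commands:
    - {"translation": [0,0,0],"twist": [0,0,0.02]}
    - {"translation": [0,0,0],"twist": [0,0,0.04]}
    - {"translation": [0,0,0],"twist": [0,0,0.06]}
    - {"translation": [0,0,0],"twist": [0,0,0.08]}
    - {"translation": [0,0,0],"twist": [0,0,0.1]}
    - {"translation": [0,0,0],"twist": [0,0,0.12]}
    - {"translation": [0,0,0],"twist": [0,0,0.12]}
    - {"translation": [0,0,0],"twist": [0,0,0.12]}
    - {"translation": [0,0,0],"twist": [0,0,0.12]}
    - {"translation": [0,0,0],"twist": [0,0,0.12]}

```text
t: 21.35
ee_pos: [565.3, -169.8, 311.9]
orientation: [-0.277, -3.128, -0.0]
ft_force: [-0.2, -0.5, -2.0]
width: 13.5
```

Run:
```python
from h import *
d=snap("side","s4");o=ctrl.get_obs();print(o["t"],o["ee_pos"],o["orientation"],o["ft_force"],o["moment"])
p=(269,224)
B=cv2.resize(d["img"][p[1]-70:p[1]+30,p[0]-50:p[0]+50,::-1],(600,600),interpolation=2)
cv2.imwrite("pics/v4.png",B)
```

```text
21.4 [ 565.35011998 -169.86270758  311.93318519] [-2.77385567e-01 -3.12833831e+00 -2.70100103e-04] [ 0.08955154 -0.27345022 -1.41268959] [-0.1935117  -0.02415754  0.01138349]
```

View pics/v4.png

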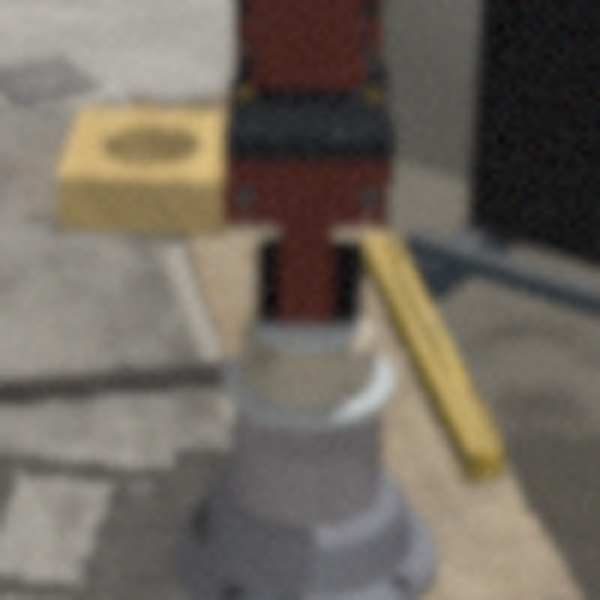

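The load dropped to just the wheel's weight (-2 N), so the lugs have found the notches at yaw ≈ -0.18. I'll press on slowly.

>>> send_rows:
  commands:
    - {"translation": [0,0,-0.01],"twist": [0,0,0]}
    - {"translation": [0,0,-0.02],"twist": [0,0,0]}
    - {"translation": [0,0,-0.03],"twist": [0,0,0]}
    - {"translation": [0,0,-0.04],"twist": [0,0,0]}
    - {"translation": [0,0,-0.05],"twist": [0,0,0]}
    - {"translation": [0,0,-0.06],"twist": [0,0,0]}
    - {"translation": [0,0,-0.07],"twist": [0,0,0]}
    - {"translation": [0,0,-0.08],"twist": [0,0,0]}
    - {"translation": [0,0,-0.09],"twist": [0,0,0]}
    - {"translation": [0,0,-0.09],"twist": [0,0,0]}

```text
t: 22.4
ee_pos: [565.7, -170.0, 303.2]
orientation: [0.277, 3.129, -0.0]
ft_force: [-1.1, -1.5, 4.5]
width: 14.0
```

Run:
```python
from h import *
o=ctrl.get_obs();print(o["t"],o["ee_pos"],o["orientation"],o["ft_force"],o["moment"])
```

```text
22.4 [ 565.70949125 -169.95805495  303.22825502] [ 2.77299369e-01  3.12897314e+00 -2.17104947e-04] [-1.13305437 -1.49837324  4.45962015] [-0.21756011  0.0313633   0.0335826 ]
```

>>> send_rows:
  commands:
    - {"translation": [0,0,-0.01],"twist": [0,0,0]}
    - {"translation": [0,0,-0.02],"twist": [0,0,0]}
    - {"translation": [0,0,-0.03],"twist": [0,0,0]}
    - {"translation": [0,0,-0.04],"twist": [0,0,0]}
    - {"translation": [0,0,-0.05],"twist": [0,0,0]}
    - {"translation": [0,0,-0.06],"twist": [0,0,0]}
    - {"translation": [0,0,-0.07],"twist": [0,0,0]}
    - {"translation": [0,0,-0.075],"twist": [0,0,0]}
    - {"translation": [0,0,-0.075],"twist": [0,0,0]}
    - {"translation": [0,0,-0.075],"twist": [0,0,0]}

```text
t: 23.4
ee_pos: [565.7, -170.0, 295.9]
orientation: [0.277, 3.129, -0.0]
ft_force: [-1.9, -0.2, 6.1]
width: 14.1
```

Run:
```python
from h import *
o=ctrl.get_obs();print(o["t"],o["ee_pos"],o["orientation"],o["ft_force"],o["moment"])
```

```text
23.4 [ 565.74126343 -169.95927054  295.93198136] [ 2.77393908e-01  3.12890487e+00 -1.35760518e-04] [-1.89294652 -0.15299044  6.07469611] [-0.20303044  0.14889064  0.01058728]
```

Spring force ≈ 8 N, which matches about 55 mm. I'll go 1 mm lower and start the clockwise twist.

>>> send_rows:
  commands:
    - {"translation": [0,0,-0.005],"twist": [0,0,0]}
    - {"translation": [0,0,-0.01],"twist": [0,0,0]}
    - {"translation": [0,0,-0.01],"twist": [0,0,-0.06]}
    - {"translation": [0,0,-0.01],"twist": [0,0,-0.12]}
    - {"translation": [0,0,-0.01],"twist": [0,0,-0.18]}
    - {"translation": [0,0,-0.01],"twist": [0,0,-0.24]}
    - {"translation": [0,0,-0.01],"twist": [0,0,-0.32]}
    - {"translation": [0,0,-0.01],"twist": [0,0,-0.4]}
    - {"translation": [0,0,-0.01],"twist": [0,0,-0.5]}
    - {"translation": [0,0,-0.01],"twist": [0,0,-0.6]}

```text
t: 24.4
ee_pos: [566.0, -169.8, 295.2]
orientation: [0.745, 3.051, 0.001]
ft_force: [-0.5, 1.0, 6.5]
width: 13.7
```

Run:
```python
from h import *
o=ctrl.get_obs();print(o["t"],o["ee_pos"],o["orientation"],2*np.arctan2(*o["orientation"][1::-1]),o["ft_force"],o["moment"])
```

```text
24.4 [ 566.03928848 -169.84725329  295.18519792] [7.44789383e-01 3.05056445e+00 5.07349136e-04] 2.6626658258775717 [-0.46526236  1.0497608   6.46342972] [ 0.0605888  -0.10676399  0.04004924]
```

>>> send_rows:
  commands:
    - {"translation": [0,0,0],"twist": [0,0,-0.08]}
    - {"translation": [0,0,0],"twist": [0,0,-0.16]}
    - {"translation": [0,0,0],"twist": [0,0,-0.24]}
    - {"translation": [0,0,0],"twist": [0,0,-0.32]}
    - {"translation": [0,0,0],"twist": [0,0,-0.4]}
    - {"translation": [0,0,0],"twist": [0,0,-0.48]}
    - {"translation": [0,0,0],"twist": [0,0,-0.56]}
    - {"translation": [0,0,0],"twist": [0,0,-0.64]}
    - {"translation": [0,0,0],"twist": [0,0,-0.72]}
    - {"translation": [0,0,0],"twist": [0,0,-0.8]}

```text
t: 25.4
ee_pos: [566.1, -169.9, 295.2]
orientation: [1.335, 2.842, 0.001]
ft_force: [0.2, 0.1, 7.1]
width: 13.8
```

Run:
```python
from h import *
o=ctrl.get_obs();print(o["t"],o["ee_pos"],o["orientation"],2*np.arctan2(*o["orientation"][1::-1]),o["ft_force"],o["moment"])
```

```text
25.4 [ 566.1456024  -169.86034194  295.21365918] [1.33536407e+00 2.84182225e+00 1.05203516e-03] 2.2630394275270094 [0.2228136  0.14746731 7.11841535] [ 0.01448208 -0.18004816  0.0216322 ]
```

Still free at yaw -0.88. The stop should be near -1.05 to -1.15, so I'll continue slowly.

>>> send_rows:
  commands:
    - {"translation": [0,0,0],"twist": [0,0,-0.04]}
    - {"translation": [0,0,0],"twist": [0,0,-0.08]}
    - {"translation": [0,0,0],"twist": [0,0,-0.12]}
    - {"translation": [0,0,0],"twist": [0,0,-0.16]}
    - {"translation": [0,0,0],"twist": [0,0,-0.2]}
    - {"translation": [0,0,0],"twist": [0,0,-0.24]}
    - {"translation": [0,0,0],"twist": [0,0,-0.28]}
    - {"translation": [0,0,0],"twist": [0,0,-0.3]}
    - {"translation": [0,0,0],"twist": [0,0,-0.3]}
    - {"translation": [0,0,0],"twist": [0,0,-0.3]}

```text
t: 26.4
ee_pos: [566.2, -169.9, 295.3]
orientation: [1.542, 2.735, 0.001]
ft_force: [0.4, -0.1, 7.7]
width: 13.8
```

Run:
```python
from h import *
o=ctrl.get_obs();print(o["t"],o["ee_pos"],o["orientation"],2*np.arctan2(*o["orientation"][1::-1]),o["ft_force"],o["moment"])
```

```text
26.4 [ 566.15523629 -169.86867013  295.2565727 ] [1.54233734e+00 2.73498226e+00 1.23904410e-03] 2.1146431473872234 [ 0.40030832 -0.05538539  7.71569792] [ 0.03579169 -0.11812289  0.07326679]
```

>>> send_rows:
  commands:
    - {"translation": [0,0,0],"twist": [0,0,-0.02]}
    - {"translation": [0,0,0],"twist": [0,0,-0.04]}
    - {"translation": [0,0,0],"twist": [0,0,-0.06]}
    - {"translation": [0,0,0],"twist": [0,0,-0.08]}
    - {"translation": [0,0,0],"twist": [0,0,-0.1]}
    - {"translation": [0,0,0],"twist": [0,0,-0.12]}
    - {"translation": [0,0,0],"twist": [0,0,-0.14]}
    - {"translation": [0,0,0],"twist": [0,0,-0.14]}
    - {"translation": [0,0,0],"twist": [0,0,-0.14]}
    - {"translation": [0,0,0],"twist": [0,0,-0.14]}

```text
t: 27.4
ee_pos: [566.2, -169.9, 295.2]
orientation: [1.637, 2.679, 0.001]
ft_force: [-0.6, 0.0, 6.7]
width: 14.0
```

Run:
```python
from h import *
o=ctrl.get_obs();print(o["t"],o["ee_pos"],o["orientation"],2*np.arctan2(*o["orientation"][1::-1]),o["ft_force"],o["moment"])
```

```text
27.4 [ 566.16689584 -169.8863584   295.22665717] [1.63707658e+00 2.67935045e+00 1.27844347e-03] 2.04465921409849 [-0.5811108   0.01412601  6.6501323 ] [-0.07382938 -0.138344    0.04845191]
```

>>> send_rows:
  commands:
    - {"translation": [0,0,0],"twist": [0,0,-0.02]}
    - {"translation": [0,0,0],"twist": [0,0,-0.04]}
    - {"translation": [0,0,0],"twist": [0,0,-0.06]}
    - {"translation": [0,0,0],"twist": [0,0,-0.08]}
    - {"translation": [0,0,0],"twist": [0,0,-0.1]}
    - {"translation": [0,0,0],"twist": [0,0,-0.12]}
    - {"translation": [0,0,0],"twist": [0,0,-0.14]}
    - {"translation": [0,0,0],"twist": [0,0,-0.14]}
    - {"translation": [0,0,0],"twist": [0,0,-0.14]}
    - {"translation": [0,0,0],"twist": [0,0,-0.14]}

```text
t: 28.4
ee_pos: [566.2, -169.9, 295.2]
orientation: [1.73, 2.62, 0.001]
ft_force: [-0.6, -0.0, 6.6]
width: 13.8
```

Run:
```python
from h import *
o=ctrl.get_obs();print(o["t"],o["ee_pos"],o["orientation"],2*np.arctan2(*o["orientation"][1::-1]),o["ft_force"],o["moment"])
```

```text
28.4 [ 566.17027143 -169.89759052  295.22112226] [1.72975556e+00 2.62049444e+00 1.37075224e-03] 1.9747247773792134 [-6.36893624e-01 -3.43369989e-03  6.60529461e+00] [-0.03384563 -0.13094022  0.02654536]
```

>>> send_rows:
  commands:
    - {"translation": [0,0,0],"twist": [0,0,-0.02]}
    - {"translation": [0,0,0],"twist": [0,0,-0.04]}
    - {"translation": [0,0,0],"twist": [0,0,-0.06]}
    - {"translation": [0,0,0],"twist": [0,0,-0.08]}
    - {"translation": [0,0,0],"twist": [0,0,-0.1]}
    - {"translation": [0,0,0],"twist": [0,0,-0.12]}
    - {"translation": [0,0,0],"twist": [0,0,-0.14]}
    - {"translation": [0,0,0],"twist": [0,0,-0.16]}
    - {"translation": [0,0,0],"twist": [0,0,-0.16]}
    - {"translation": [0,0,0],"twist": [0,0,-0.16]}

```text
t: 29.4
ee_pos: [565.9, -169.9, 295.2]
orientation: [1.831, 2.552, -0.0]
ft_force: [-1.1, -0.7, 8.6]
width: 14.0
```

Run:
```python
from h import *
o=ctrl.get_obs();print(o["t"],o["ee_pos"],o["orientation"],2*np.arctan2(*o["orientation"][1::-1]),o["ft_force"],o["moment"],o["qpos"])
```

```text
29.4 [ 565.91668158 -169.87071421  295.22341924] [ 1.83089799e+00  2.55159151e+00 -1.91230515e-04] 1.8967755666868702 [-1.09461337 -0.69357047  8.55107401] [-0.1070106   0.14954219  0.81373093] [-3.11656833e-01  5.17119038e-01  1.77689014e+00 -5.96531552e-04
  8.46590566e-01 -6.37241069e-01]
```

The stop is felt: 0.81 N m at yaw -1.245. I'll ease off 0.04 rad and let it rise toward TCP z ≈ 300.

>>> send_rows:
  commands:
    - {"translation": [0,0,0],"twist": [0,0,0.03]}
    - {"translation": [0,0,0],"twist": [0,0,0.06]}
    - {"translation": [0,0,0],"twist": [0,0,0.08]}
    - {"translation": [0,0,0.01],"twist": [0,0,0.08]}
    - {"translation": [0,0,0.02],"twist": [0,0,0.08]}
    - {"translation": [0,0,0.03],"twist": [0,0,0.08]}
    - {"translation": [0,0,0.04],"twist": [0,0,0.08]}
    - {"translation": [0,0,0.05],"twist": [0,0,0.08]}
    - {"translation": [0,0,0.05],"twist": [0,0,0.08]}
    - {"translation": [0,0,0.05],"twist": [0,0,0.08]}

```text
t: 30.4
ee_pos: [565.8, -170.0, 299.8]
orientation: [1.782, 2.586, 0.0]
ft_force: [2.1, -1.9, -1.7]
width: 13.8
```

Run:
```python
from h import *
o=ctrl.get_obs();print(o["t"],o["ee_pos"],2*np.arctan2(*o["orientation"][1::-1]),o["ft_force"],o["moment"])
```

```text
30.4 [ 565.78452215 -169.95062082  299.79326966] 1.9347579106538617 [ 2.05674029 -1.94925821 -1.65124306] [-0.28336462 -0.80277183  0.21964016]
```

>>> send_rows:
  commands:
    - {"translation": [0,0,0.002],"twist": [0,0,0]}
    - {"translation": [0,0,0.004],"twist": [0,0,0]}
    - {"translation": [0,0,0.006],"twist": [0,0,0]}
    - {"translation": [0,0,0.008],"twist": [0,0,0]}
    - {"translation": [0,0,0.01],"twist": [0,0,0]}
    - {"translation": [0,0,0.01],"twist": [0,0,0]}
    - {"translation": [0,0,0.01],"twist": [0,0,0]}
    - {"translation": [0,0,0.01],"twist": [0,0,0]}
    - {"translation": [0,0,0.01],"twist": [0,0,0]}
    - {"translation": [0,0,0.01],"twist": [0,0,0]}

```text
t: 31.4
ee_pos: [565.7, -169.9, 300.8]
orientation: [1.783, 2.587, 0.0]
ft_force: [4.2, -0.9, -2.3]
width: 13.8
```

Run:
```python
from h import *
o=ctrl.get_obs();print(o["t"],o["ee_pos"],2*np.arctan2(*o["orientation"][1::-1]),o["ft_force"],o["moment"])
```

```text
31.4 [ 565.72287254 -169.92169983  300.75344499] 1.9347804220228941 [ 4.19078494 -0.85024952 -2.33968792] [-0.16870759 -1.27178139  0.19847205]
```

At pocket height a side force of 4 N along +x and +0.2 N m remain. I'll relieve both before letting go.

>>> send_rows:
  commands:
    - {"translation": [0.003,0,0],"twist": [0,0,0.01]}
    - {"translation": [0.006,0,0],"twist": [0,0,0.02]}
    - {"translation": [0.009,0,0],"twist": [0,0,0.03]}
    - {"translation": [0.012,0,0],"twist": [0,0,0.04]}
    - {"translation": [0.015,0,0],"twist": [0,0,0.04]}
    - {"translation": [0.015,0,0],"twist": [0,0,0.04]}
    - {"translation": [0.015,0,0],"twist": [0,0,0.04]}
    - {"translation": [0.015,0,0],"twist": [0,0,0.04]}
    - {"translation": [0.015,0,0],"twist": [0,0,0.04]}
    - {"translation": [0.015,0,0],"twist": [0,0,0.04]}

```text
t: 32.4
ee_pos: [566.7, -169.9, 300.4]
orientation: [-1.756, -2.603, 0.001]
ft_force: [-4.9, -2.4, 4.6]
width: 14.2
```

Run:
```python
from h import *
o=ctrl.get_obs();print(o["t"],o["ee_pos"],2*np.arctan2(*o["orientation"][1::-1]),o["ft_force"],o["moment"])
```

```text
32.4 [ 566.66034672 -169.8873378   300.40865664] -4.328328915425546 [-4.90360346 -2.43477845  4.64641842] [-0.55318939  0.99705818  0.03485786]
```

Fz now shows the full spring force. I'll centre x (-0.6 mm) and raise 1 mm to feel the pocket roof.

>>> send_rows:
  commands:
    - {"translation": [-0.003,-0.002,0],"twist": [0,0,0]}
    - {"translation": [-0.006,-0.004,0],"twist": [0,0,0]}
    - {"translation": [-0.006,-0.004,0.003],"twist": [0,0,0]}
    - {"translation": [-0.006,-0.004,0.006],"twist": [0,0,0]}
    - {"translation": [-0.006,-0.004,0.009],"twist": [0,0,0]}
    - {"translation": [-0.006,-0.004,0.012],"twist": [0,0,0]}
    - {"translation": [-0.006,-0.004,0.012],"twist": [0,0,0]}
    - {"translation": [-0.006,-0.004,0.012],"twist": [0,0,0]}
    - {"translation": [-0.006,-0.004,0.012],"twist": [0,0,0]}
    - {"translation": [-0.006,-0.004,0.012],"twist": [0,0,0]}

```text
t: 33.4
ee_pos: [566.4, -170.1, 301.7]
orientation: [-1.756, -2.604, -0.0]
ft_force: [-4.5, 2.4, 2.8]
width: 13.7
```

Run:
```python
from h import *
o=ctrl.get_obs();print(o["t"],o["ee_pos"],2*np.arctan2(*o["orientation"][1::-1]),o["ft_force"],o["moment"])
```

```text
33.4 [ 566.39045436 -170.14529461  301.68713678] -4.328440452509489 [-4.462978    2.36318765  2.7788212 ] [ 0.5577198   0.92139501 -0.03365614]
```

>>> send_rows:
  commands:
    - {"translation": [-0.003,0.001,0],"twist": [0,0,0]}
    - {"translation": [-0.004,0.002,0.003],"twist": [0,0,0]}
    - {"translation": [-0.004,0.002,0.006],"twist": [0,0,0]}
    - {"translation": [-0.004,0.002,0.009],"twist": [0,0,0]}
    - {"translation": [-0.004,0.002,0.012],"twist": [0,0,0]}
    - {"translation": [-0.004,0.002,0.015],"twist": [0,0,0]}
    - {"translation": [-0.004,0.002,0.015],"twist": [0,0,0]}
    - {"translation": [-0.004,0.002,0.015],"twist": [0,0,0]}
    - {"translation": [-0.004,0.002,0.015],"twist": [0,0,0]}
    - {"translation": [-0.004,0.002,0.015],"twist": [0,0,0]}

```text
t: 34.4
ee_pos: [566.1, -170.0, 301.9]
orientation: [-1.756, -2.604, -0.0]
ft_force: [5.3, 1.5, -25.3]
width: 14.1
```

Run:
```python
from h import *
o=ctrl.get_obs();print(o["t"],o["ee_pos"],2*np.arctan2(*o["orientation"][1::-1]),o["ft_force"],o["moment"])
```

```text
34.4 [ 566.09399281 -170.04246062  301.90873398] -4.328464077448037 [  5.27581414   1.46404823 -25.33597842] [ 1.39025073e-01 -1.18610149e+00 -8.45193710e-04]
```

A firm roof: 25 N pull at z = 301.9, so the lugs are in the pockets. I'll ease down 1.2 mm, open, and retreat straight up.

>>> send_rows:
  commands:
    - {"translation": [0,0,-0.006],"twist": [0,0,0]}
    - {"translation": [0.001,0,-0.012],"twist": [0,0,0]}
    - {"translation": [0.001,0,-0.012],"twist": [0,0,0]}
    - {"translation": [0.001,0,-0.012],"twist": [0,0,0]}
    - {"translation": [0.001,0,-0.012],"twist": [0,0,0]}
    - {"translation": [0.001,0,-0.012],"twist": [0,0,0]}
    - {"translation": [0.001,0,-0.012],"twist": [0,0,0]}
    - {"translation": [0.001,0,-0.012],"twist": [0,0,0]}
    - {"translation": [0.001,0,-0.012],"twist": [0,0,0]}
    - {"translation": [0.001,0,-0.012],"twist": [0,0,0]}

```text
t: 35.4
ee_pos: [566.1, -170.1, 301.9]
orientation: [-1.756, -2.604, 0.0]
ft_force: [4.1, 2.1, -25.3]
width: 14.0
```

>>> send_rows:
  commands:
    - {"translation": [0,0,0],"twist": [0,0,0]}
    - {"translation": [0,0,0],"twist": [0,0,0]}
    - {"translation": [0,0,0],"twist": [0,0,0]}
    - {"translation": [0,0,0],"twist": [0,0,0]}
    - {"translation": [0,0,0],"twist": [0,0,0]}
    - {"translation": [0,0,0],"twist": [0,0,0]}
    - {"translation": [0,0,0],"twist": [0,0,0]}
    - {"translation": [0,0,0],"twist": [0,0,0]}
    - {"translation": [0,0,0],"twist": [0,0,0]}
    - {"translation": [0,0,0],"twist": [0,0,0]}
  grip: -1

```text
t: 36.4
ee_pos: [566.2, -170.1, 302.1]
orientation: [-1.757, -2.604, 0.0]
ft_force: [-0.2, -0.7, -0.7]
width: 87.1
```

>>> send_rows:
  commands:
    - {"translation": [0,0,0.05],"twist": [0,0,0]}
    - {"translation": [0,0,0.12],"twist": [0,0,0]}
    - {"translation": [0,0,0.2],"twist": [0,0,0]}
    - {"translation": [0,0,0.3],"twist": [0,0,0]}
    - {"translation": [0,0,0.4],"twist": [0,0,0]}
    - {"translation": [0,0,0.5],"twist": [0,0,0]}
    - {"translation": [0,0,0.6],"twist": [0,0,0]}
    - {"translation": [0,0,0.7],"twist": [0,0,0]}
    - {"translation": [0,0,0.8],"twist": [0,0,0]}
    - {"translation": [0,0,0.9],"twist": [0,0,0]}

```text
t: 37.4
ee_pos: [566.2, -170.1, 393.0]
orientation: [1.757, 2.605, 0.0]
ft_force: [0.0, -0.4, 0.0]
width: 87.5
```

Run:
```python
from h import *
o=ctrl.get_obs();print(o["t"],o["ee_pos"],o["ft_force"],o["width"])
d=snap("side","s5");w=snap("wrist","w5")
# predicted rows: bar top & plate underside if locked/unlocked
for h in(60,66): print(h,proj(d,[[566,-170,74+h+18],[566,-170,74+h]]).round(1).tolist())
s=6;x0,y0=219,154
B=cv2.resize(d["img"][y0:y0+100,x0:x0+100,::-1],(600,600),interpolation=2)
for h,c in((60,(0,255,0)),(66,(0,0,255))):
    p=proj(d,[[566,-170,74+h+18]])[0]; y=int((p[1]-y0+.5)*s); cv2.line(B,(380,y),(460,y),c,1)
cv2.imwrite("pics/v5.png",B)
```

```text
37.4 [ 566.19416474 -170.09972652  393.03531353] [ 0.04309271 -0.35748214  0.02202201] 87.46863196822444
60 [[269.9, 198.3], [269.8, 204.5]]
66 [[269.9, 196.3], [269.8, 202.4]]
```

View pics/v5.png

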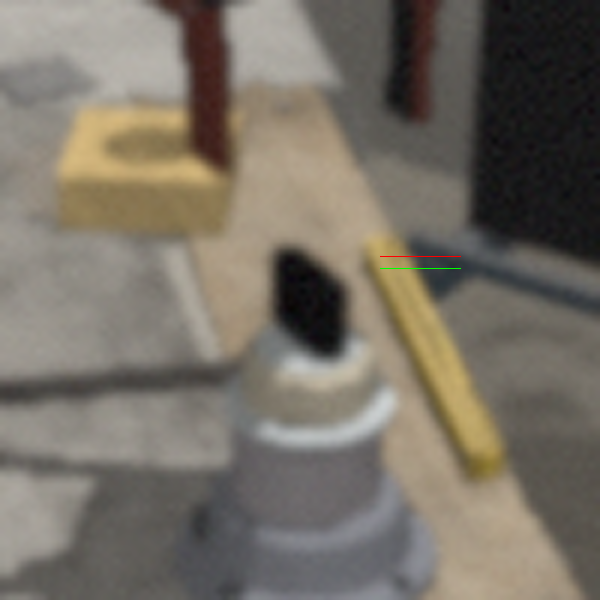

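The bar's top centre is at about (312,266) in the crop, on the green line for the locked height (60 mm, row 267) and not the unlocked red line (256). The wheel is upright and the fingers are clear. Handing in.

```bash
python3 -c "
from workcell import ctrl
print(ctrl.close_job())"
```

```text
the job is handed in; nothing more can be done
None
```

The felt wheel is fitted and locked on the larger stand (120 mm foot; the other stand measures about 90 mm). The job was handed in at about 37 s of the 72 s allowed.

**What I did:** I took the wheel from its rest by the finger bar and found the notches by sight and feel. Then I pressed it down against the spring to about 54–55 mm above the socket face and twisted it clockwise to the hard stop, felt at 0.8 N m. It rose into the pockets, and I released it and backed the gripper off.

**Last checks:**
- **Lock:** an upward pull of about 25 N met a firm roof at roughly 61 mm by the arm's reading. The side picture puts the bar top at the locked height (60 mm), not the unlocked one (66 mm).
- **Upright and released:** the wheel stood upright, with the fingers open and 90 mm clear.
- **Load:** the highest force reading was about 25 N, though I only read the force at the end of each one-second move.
- **Bystanders:** I never went near the spanner, wedge or stone sample. I did not re-measure their positions, but the spanner looked unmoved in the last picture.

**What disagreed:**
- **Notch angle:** the camera put the notches at -0.24 rad, but the lugs only dropped in at about -0.18 rad. That could be the angle or a sideways offset of about a millimetre.
- **Side force:** about 5 N remained in the pockets, and the 25 N pull did not fall when I eased down 1.2 mm. Both vanished on release.

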